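Close up the potter's wheel after changing its idler roller

TASK

The idler roller of this potter's wheel has been changed and its cover has a freshly glued seal. First drop the worn roller that stands on the cover into the scrap crate; then turn the cover's quarter-turn fastener until its slot lines up with the index lines, so that the key below can enter the frame, and press the cover down flush on its frame. Stay there: the program finishes while the robot is still holding the cover pressed down, with the fastener lined up, so that the glue can take before I lock it.

Things in the scene. Friction and masses are not known exactly. Their poses are not given: they have to be found in the camera images.
- machine: Table-top electric potter's wheel, fixed: white housing 340 x 562 mm, deck 130 mm above the table. Origin on the table; +x points away from the robot at yaw 0, +y towards the wheel head (250 mm across, top 184 mm high, axis at y = +165 mm). The access cover lies in the deck's other end, centre at (0, -130) mm.
- slot (a point): Centre of the slot in the steel bridge under the cover, 126 mm above the table; the slot is 36 mm long along the machine's y and 14 mm wide. Its axes are the machine's. Above it an aluminium rim (6 mm thick, top 149 mm high) surrounds the cover with 1.5 mm play and keeps it from shifting or turning.
- cover: Loose aluminium access cover, 150 (x) x 210 (y) x 5 mm, 0.4 kg with fastener, axes parallel to the machine's. Origin at the centre of its underside. With the fastener out of line its key sits on the bridge, underside 140 mm above the table; there it dips about 0.05 rad towards the roller while that stands on it, and lies level once cleared.
- wing (a point): Middle of the fastener's black-coated steel wing at the cover's centre, on its turning axis, 28 mm above the cover's underside. The wing is an upright bar 12 mm thick (its x), 40 mm long (its y), 33 mm high on a 2 mm washer, with a bare slot milled along its top. This point turns with it. It can be pinched across the 12 mm from above, turned, and pushed down while pinched.
- fastener (a joint): Fastener angle, rad: 0 when the wing lies along the machine's y, in line with the two black index lines on the cover; positive when turned anticlockwise seen from above, so it is lined up by turning it clockwise. Range -0.5 to 1.62, starts at 0.7 to 1.45, stays where it is left (0.06 N m to turn); the key enters the slot within about 0.15 of 0.
- roller: Worn idler roller, black rubber with an aluminium hub, 40 mm diameter, 34 mm high, about 0.12 kg, standing on end on the cover towards its -y end. Origin at the centre of its lower end.
- roller_center (a point): Centre of the roller, 17 mm above its lower end.
- crate: Scrap crate of dark wooden slats, open on top, fixed on the table: 200 (x) x 160 (y) x 90 mm high outside, walls 8 mm. Origin at the centre of its underside.
- cup: Bystander: white cup, 76 mm across, 85 mm high, origin at the centre of its foot. Leave it alone.
- bowl: Bystander: terracotta bowl, 116 mm across, 60 mm high, origin at the centre of its foot. Leave it alone.
- brush: Bystander: brush, 190 mm long, lying on the table. Leave it alone.
- cover_top (a point): Centre of the cover's top face, 5 mm above its underside. Once the fastener is lined up and let go, the cover sinks to rest on a springy seal, 5 mm above flush (underside 135 mm above the table); a push of about 10 N or more near its middle brings it flush on the solid frame (underside 130 mm). Let go, it springs back up.
Not all that is in view belongs to the job. What is meant by the roller is not orange or red, and is the smaller of those in its own colour.

How it is judged:
By the outcome, as a careful person would: the job done as asked, in the order asked, and still so for the second after the job is handed in, while the arm keeps its last pose, push and grip.
It also fails if it takes over 48 s, if anything falls off the work surface, if the arm or the gripper's body presses on something with over 40 N, if the wrist force passes 120 N, or if a joint passes its speed limit or range.

ROBOT

A 6-joint arm with a two-finger parallel gripper is mounted at the origin on the work surface. World frame = base frame: x ahead of the robot, y to its left, z up, the work surface at z = 0. Lengths are in m, angles in rad, forces in N, time in s.
With the tool pointing down it reaches from about 0.35 to 1 m from the base axis. Payload 7.1 kg.
Tool frame: the origin (TCP) lies between the finger pads; the fingertips stand 22 mm ahead of it and the grasp point (between the pads) lies 3 mm ahead of it; z points along the fingers, y is the line along which they close (so a half turn about z gives the same grasp; the last joint's range is limited). The gripper opens to 85 mm and grips with 20 to 120 N. Pads are 22 mm wide; open, the fingers measure 114 mm over their backs; the gripper's body (76 mm by 85 mm) begins 54 mm behind the grasp point. The pads swing forward as they close: fully open they stand 13 mm farther back than shut.
Start: joints at [1.227, 0.423, 1.63, -0, 1.089, -0.019], TCP at [0.199, 0.592, 0.253] pointing down, gripper open.
Joint ranges: [-3, 3], [-0.9, 2.11], [0.09, 2.58], [-1.31, 4.45], [0.11, 2.69], [-2.54, 2.54]. Speed limits (rad/s): [2.39, 2.39, 3.01, 3.14, 3.14, 3.14].

INTERFACE

Orientations are given as a rotation vector (axis times angle).
In Python, from rig import manip gives the robot as it stands. The module is installed in compiled form; this text tells all that it offers. Calls block until the motion is done:
- manip.move_to(position, orientation): joint-space move of the TCP to a pose.
- manip.servo_line(position, orientation=None, rate=0.15): straight line of the TCP; orientation=None keeps the orientation; rate is the mean speed in m/s.
- manip.set_joints(angles): joint-space move.
- manip.command_gripper(opening, f_grip=None): finger opening in m; f_grip is the grip in N (None keeps the last); returns when the fingers have stopped.
- manip.hold(seconds).
- manip.solve_ik(position, orientation): joint angles nearest the present ones, or None.
- manip.camera(name): name is "scene" or "side" or "wrist"; returns a dict with "image" (420x560x3 uint8, red, green, blue), "fx", "fy", "cx", "cy" (pixels), "k1" (the pictures are not rectified: a ray, as slopes to the right and down, at radius r is drawn at 1 + k1 r^2 times it, then the intrinsics apply), "cam_to_world" (4x4, takes a point from camera to world coordinates); the wrist camera has in their place "mount" (4x4, takes a point from camera to tool coordinates, whose origin is the TCP and whose axes are the flange's). Camera axes: x right, y down, z forward; pixel columns grow to the right and rows downward; lengths in m; the calibration is good to about 2 mm. A picture is of the moment at which its call begins: read the wrist's pose just before it. There is no depth.
A pose or a line that the arm cannot do raises manip.IKError and nothing moves.
- manip.sign_off(): hands the job in; it is judged then, once.
Readings, each from a call of its own:
- manip.get_time(): time.
- manip.get_joint_positions(): joint angles.
- manip.get_joint_vel(): joint speeds.
- manip.get_tau(): joint torques, N m.
- manip.get_position(): TCP position.
- manip.get_ee_rot(): TCP orientation.
- manip.get_contact_force(): force on the tool from outside, world axes, zero at the start.
- manip.get_torque(): the same for the moment, N m.
- manip.get_width(): finger opening in m.
- manip.get_grip_force(): force on a finger pad.
Only numpy, scipy, OpenCV 4.12 (cv2) and the standard library are available. Lean on these libraries where they do the work, as an engineer would, in place of code of your own. Each camera call takes 0.05 s, during which the arm holds its last target. There are 200 camera calls.

## Working session

There is one attempt and no reset: what is moved stays moved. The work goes in short steps, each a Python script; the robot and the scene stay as the last script left them, time stands still between calls to the robot, and variables do not carry over. Pictures are saved under pics/ and viewed, at most 10 in all, crops included, and the job is handed in when it is done.

```bash
mkdir -p pics; cat > h.py <<'E'
import numpy as np, cv2
from rig import manip
from scipy.spatial.transform import Rotation as R
def snap(name,fn=None):
    if name=="wrist":
        p=np.array(manip.get_position()); r=np.array(manip.get_ee_rot())
    c=manip.camera(name)
    if name=="wrist":
        T=np.eye(4);T[:3,:3]=R.from_rotvec(r).as_matrix();T[:3,3]=p
        c["cam_to_world"]=T@np.array(c["mount"])
    if fn: cv2.imwrite("pics/"+fn,cv2.cvtColor(c["image"],cv2.COLOR_RGB2BGR))
    np.save("pics/"+(fn or name)+".npy",{k:v for k,v in c.items()},allow_pickle=True)
    return c
def load(fn): return np.load("pics/"+fn+".npy",allow_pickle=True).item()
def ray(c,u,v):
    # k1 model solved with fixed r
    K=np.array([[c["fx"],0,c["cx"]],[0,c["fy"],c["cy"]],[0,0,1.]])
    q=cv2.undistortPoints(np.array([[[u,v]]],float),K,np.array([c["k1"],0,0,0.]))[0,0]
    T=np.array(c["cam_to_world"]); return T[:3,3],T[:3,:3]@np.array([q[0],q[1],1.])
def onz(c,u,v,z):
    o,d=ray(c,u,v); return o+d*(z-o[2])/d[2]
def proj(c,P):
    T=np.linalg.inv(np.array(c["cam_to_world"])); p=T[:3,:3]@np.array(P)+T[:3,3]
    a=p[:2]/p[2]; a=a*(1+c["k1"]*(a@a)); return np.array([a[0]*c["fx"]+c["cx"],a[1]*c["fy"]+c["cy"]])
def down(yaw):  # tool z down, tool x at yaw; y closing
    return (R.from_euler('z',yaw)*R.from_rotvec([np.pi,0,0])).as_rotvec()
E
python3 - <<'E'
from h import *
a=snap("scene","s0.png");b=snap("side","d0.png");w=snap("wrist","w0.png")
m=np.hstack([a["image"],b["image"]])
cv2.imwrite("pics/both.png",cv2.cvtColor(a["image"],cv2.COLOR_RGB2BGR))
for c in(a,b,w): print(c["fx"],c["k1"],np.round(c["cam_to_world"],3).tolist())
print(manip.get_ee_rot(),manip.get_time(),manip.get_width())
E
```

```text
473.61218140739345 -0.1488633373108848 [[0.371, 0.512, -0.775, 1.418], [0.928, -0.211, 0.306, -0.551], [-0.007, -0.833, -0.554, 0.813], [0.0, 0.0, 0.0, 1.0]]
407.3287352973518 -0.12068303198567239 [[0.957, -0.182, 0.226, 0.268], [-0.289, -0.546, 0.786, -0.937], [-0.02, -0.818, -0.576, 0.713], [0.0, 0.0, 0.0, 1.0]]
327.83456594872314 -0.067375050313075 [[0.319, 0.914, 0.249, 0.137], [0.948, -0.308, -0.085, 0.614], [-0.001, 0.263, -0.965, 0.374], [0.0, 0.0, 0.0, 1.0]]
[-5.07913589e-01 -3.10005803e+00  1.87340061e-03] 0.15 0.08512655392350295
```

View pics/s0.png

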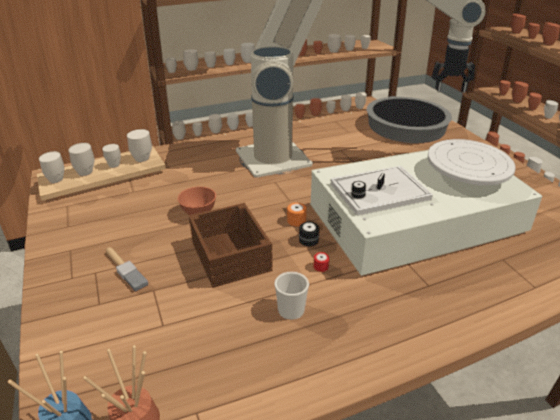

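View pics/d0.png

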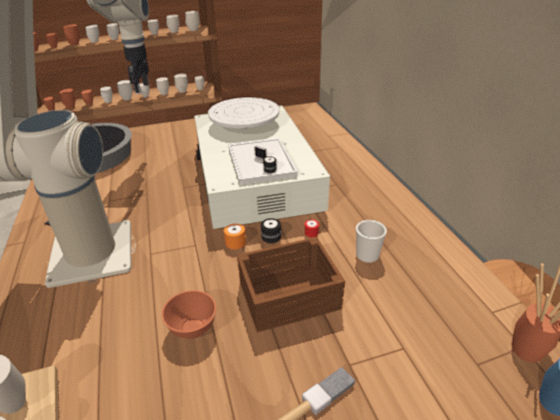

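Black rollers: one on the cover (scene 358,188; side 269,164) and a larger one on the table (309,233; 271,230). The orange (296,212) and red (321,262) ones are excluded. The roller on the cover is the smaller black one, so it fits; I'll confirm that in an enlarged crop.

```bash
python3 - <<'E'
from h import *
a=load("s0.png");b=load("d0.png")
f=lambda c,x,y,w,h,s:cv2.resize(cv2.cvtColor(c["image"][y:y+h,x:x+w],cv2.COLOR_RGB2BGR),None,fx=s,fy=s,interpolation=cv2.INTER_CUBIC)
A=f(a,280,150,160,110,5); B=f(b,190,130,160,110,5)
A=cv2.resize(A,(750,516))[:,:]; 
cv2.imwrite("pics/crop.png",np.vstack([f(a,285,155,160,60,5),f(b,215,130,160,60,5)]))
print("roller",onz(a,358.5,189,.16),onz(b,269.5,164,.16))
print("big",onz(a,309,233,.02),onz(b,271,230,.02))
# crate top rim outer corners scene
for u,v in[(191,225),(250,206),(270,262),(207,276)]: print("crate bottom/top?",onz(a,u,v,.09).round(3))
for u,v in[(239,259),(313,244),(342,281),(254,300)]: print("side",onz(b,u,v,.09).round(3))
print("deck a",[onz(a,u,v,.13).round(3) for u,v in[(313,182),(360,243),(534,196),(440,143)]])
print("deck b",[onz(b,u,v,.13).round(3) for u,v in[(194,113),(212,195),(327,181),(298,104)]])
print("cup",onz(a,292,285,.085),"bowl",onz(a,197,198,.06))
E
```

```text
roller [0.52466039 0.03561665 0.16      ] [0.52650992 0.03777073 0.16      ]
big [ 0.48180419 -0.08242048  0.02      ] [ 0.4930508  -0.07913549  0.02      ]
crate bottom/top? [ 0.417 -0.392  0.09 ]
crate bottom/top? [ 0.392 -0.221  0.09 ]
crate bottom/top? [ 0.631 -0.255  0.09 ]
crate bottom/top? [ 0.623 -0.405  0.09 ]
side [ 0.371 -0.246  0.09 ]
side [ 0.55  -0.249  0.09 ]
side [ 0.565 -0.383  0.09 ]
side [ 0.374 -0.377  0.09 ]
deck a [array([ 0.403, -0.037,  0.13 ]), array([ 0.692, -0.054,  0.13 ]), array([0.703, 0.506, 0.13 ]), array([0.336, 0.46 , 0.13 ])]
deck b [array([0.376, 0.58 , 0.13 ]), array([ 0.35 , -0.022,  0.13 ]), array([ 0.664, -0.054,  0.13 ]), array([0.783, 0.53 , 0.13 ])]
cup [ 0.71665475 -0.23643975  0.085     ] bowl [ 0.25058706 -0.3379822   0.06      ]
```

View pics/crop.png

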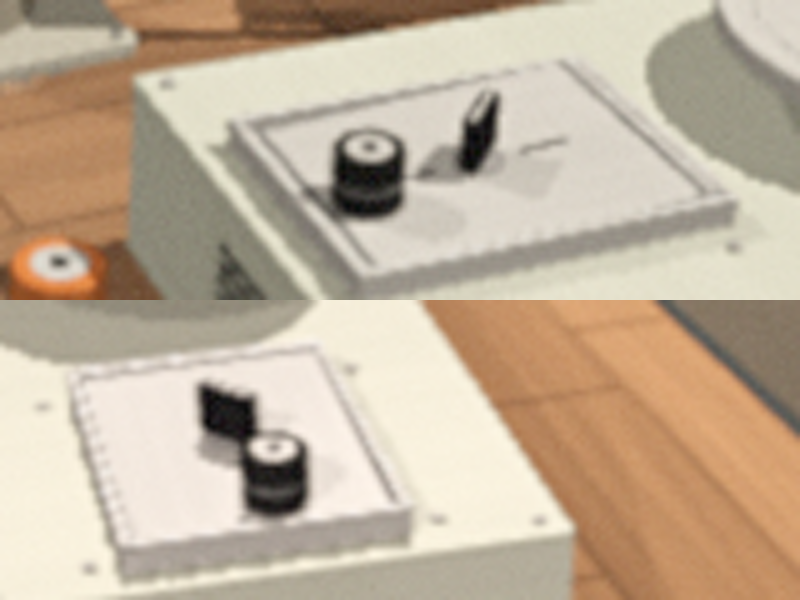

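The cover carries the small black roller (top face at scene 359,184 and side 270,159). The wing is turned by roughly 1 rad from the index line. Next I'll move above the cover and look with the wrist camera.

```bash
python3 - <<'E'
from h import *
a=load("s0.png");b=load("d0.png")
print("roller top",onz(a,359,184.4,.177),onz(b,270,159.4,.177))
print("wing base",onz(a,380.5,187,.147))
manip.move_to([0.535,0.11,0.33],down(np.radians(92)))
c=snap("wrist","w1.png"); print(manip.get_time(),manip.get_position(),manip.get_joint_positions())
E
```

```text
roller top [0.52875051 0.03299829 0.177     ] [0.52710568 0.03283105 0.177     ]
wing base [0.52063069 0.10779354 0.147     ]
2.325 [0.534859   0.11080955 0.32981572] [1.82428773e-01 2.23977550e-01 1.72868946e+00 1.44491490e-04
 1.18919361e+00 1.46039544e-01]
```

View pics/w1.png

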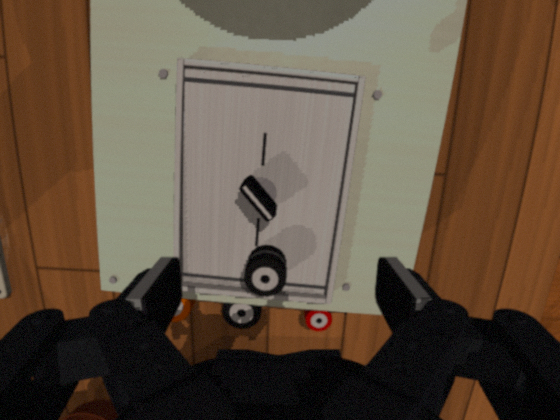

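The wrist view has +x to the right and +y up. It shows the roller hub at (265,279), the wing top from (247,181) to (270,217), and the index lines from (265,133) to (257,245). The rim's outer corners are about (180,60), (364,76), (176,290) and (332,302).

```bash
python3 - <<'E'
from h import *
a=load("s0.png");b=load("d0.png");c=load("w1.png")
print("roller top",onz(c,265,279,.177))
p=onz(c,265,133,.145)[:2];q=onz(c,257,245,.145)[:2]; d=p-q
print("index",p,q,np.linalg.norm(d),"myaw deg",np.degrees(np.arctan2(-d[0],d[1])),"mid",(p+q)/2)
C=[onz(c,u,v,.149)[:2] for u,v in[(180,60),(364,76),(332,302),(176,290)]]
print("rim",np.round(C,3).tolist(),"ctr",np.mean(C,0))
for i,j in((3,0),(2,1)):
    d=C[j]-C[i];print(np.linalg.norm(d),np.degrees(np.arctan2(-d[0],d[1])))
for i,j in((0,1),(3,2)):
    d=C[j]-C[i];print(np.linalg.norm(d),np.degrees(np.arctan2(d[1],d[0])))
# wing slot: bright in dark
g=cv2.cvtColor(c["image"],cv2.COLOR_RGB2GRAY)
sub=g[172:228,232:285]
m=(sub<70).astype(np.uint8);n,l,s,ce=cv2.connectedComponentsWithStats(m);
for k in range(1,n):
    if s[k,4]>30: print(s[k],ce[k]+[232,172])
big=1+np.argmax(s[1:,4]);hull=cv2.convexHull(np.argwhere(l==big)[:,::-1].astype(np.int32))
mask=np.zeros_like(sub);cv2.fillConvexPoly(mask,hull,1);mask=cv2.erode(mask,np.ones((3,3)))
pts=np.argwhere((mask>0)&(sub>100))[:,::-1]+[232,172]; print(len(pts))
W=np.array([onz(c,u,v,.180)[:2] for u,v in pts]);mu=W.mean(0);U,S,V=np.linalg.svd(W-mu);d=V[0]*np.sign(V[0][1])
print("wing ctr",mu,"dir deg from y",np.degrees(np.arctan2(-d[0],d[1])),np.ptp((W-mu)@d))
cv2.imwrite("pics/w1c.png",cv2.resize(cv2.cvtColor(c["image"][110:310,165:375],cv2.COLOR_RGB2BGR),None,fx=3,fy=3,interpolation=cv2.INTER_CUBIC))
# crate contour in side, scene
for n,I in(("s",a),("d",b)):
    h=cv2.cvtColor(I["image"],cv2.COLOR_RGB2HSV)
    m=((h[...,2]<105)&(h[...,1]>90)).astype(np.uint8)
    m=cv2.morphologyEx(m,cv2.MORPH_CLOSE,np.ones((5,5)))
    k,l,s,ce=cv2.connectedComponentsWithStats(m)
    for i in range(1,k):
        if 1500<s[i,4]<12000 and s[i,1]>180:
            hu=cv2.convexHull(np.argwhere(l==i)[:,::-1].astype(np.int32));ap=cv2.approxPolyDP(hu,4,True)[:,0]
            print(n,s[i],ap.tolist(),[np.round(onz(I,*map(float,p),.09)[:2],3).tolist() for p in ap])
E
```

```text
roller top [0.52566876 0.03433552 0.177     ]
index [0.52114217 0.16460534] [0.51594142 0.0549262 ] 0.10980237682892086 myaw deg -2.7148068430917114 mid [0.51854179 0.10976577]
rim [[0.446, 0.225], [0.606, 0.217], [0.596, -0.005], [0.433, 0.003]] ctr [0.5201719  0.11017532]
0.22208729310273348 -3.348917943465045
0.2221036995395744 -2.790733741301139
0.1605898140040344 -2.74367092427019
0.16275336765355303 -2.7537824455081448
[  8   3  37  53 785] [258.47388535 198.2611465 ]
127
wing ctr [0.51713067 0.10796816] dir deg from y 40.6694540894634 0.03505044492020267
s [ 176  204   96   83 5006] [[271, 270], [216, 286], [187, 282], [176, 253], [180, 205], [244, 207], [271, 244]] [[0.658, -0.263], [0.662, -0.395], [0.625, -0.452], [0.516, -0.453], [0.314, -0.399], [0.391, -0.238], [0.569, -0.229]]
d [ 239  241  105  107 6207] [[333, 332], [278, 347], [255, 327], [239, 263], [250, 254], [308, 241], [317, 244], [343, 282]] [[0.495, -0.501], [0.387, -0.501], [0.359, -0.444], [0.369, -0.259], [0.399, -0.237], [0.543, -0.235], [0.559, -0.252], [0.566, -0.386]]
```

View pics/w1c.png

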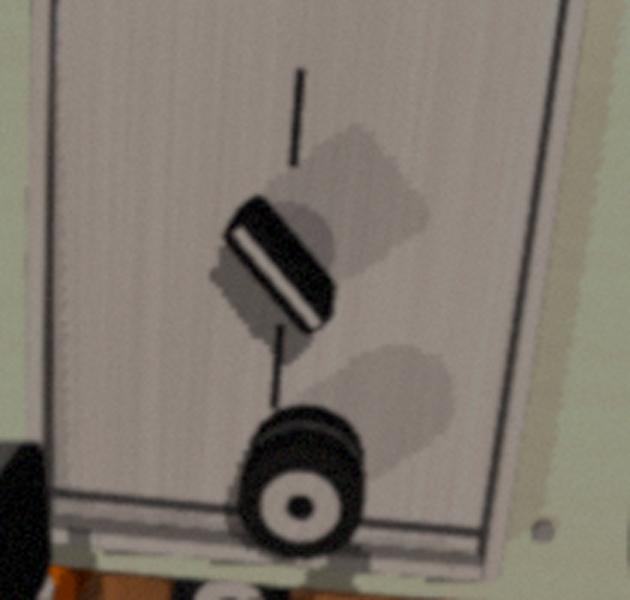

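The sizes check out: the rim measures 162x222 mm against 165x225 expected, and the slot length 35 mm against 40 expected. Machine yaw is -2.8°, the cover centre is (0.5195, 0.110), the fastener is at about 0.76 rad, and all three views agree on the roller. Now the pick.

```bash
python3 - <<'E'
from h import *
o=down(np.radians(87.2))
manip.command_gripper(0.065,30)
manip.move_to([0.5265,0.0345,0.23],o)
manip.servo_line([0.5265,0.0345,0.169],rate=.08)
print(manip.get_contact_force())
manip.command_gripper(0.0,30)
print("w",manip.get_width(),manip.get_grip_force(),manip.get_contact_force(),manip.get_position())
manip.servo_line([0.5265,0.0345,0.26],rate=.1)
print("w",manip.get_width(),manip.get_grip_force(),manip.get_contact_force())
manip.move_to([0.47,-0.31,0.24],o)
snap("wrist","w2.png");a=snap("scene","s2.png")
print(manip.get_time(),manip.get_position(),manip.get_width())
cv2.imwrite("pics/v2.png",np.hstack([cv2.resize(cv2.imread("pics/w2.png"),(400,300)),cv2.resize(cv2.imread("pics/s2.png")[130:300,180:440],(400,300))]))
E
```

```text
[-0.2552367  -0.67689208 -0.30451653]
w 0.038158471318384846 31.029406785964966 [ 0.00884635 -0.15245185  1.72131717] [0.52670886 0.0344786  0.16939262]
w 0.037904376141113805 31.015877723693848 [-0.38442706 -0.03128881 -1.95997729]
6.9667 [ 0.47059194 -0.30891141  0.24004666] 0.03818665480303679
```

View pics/v2.png

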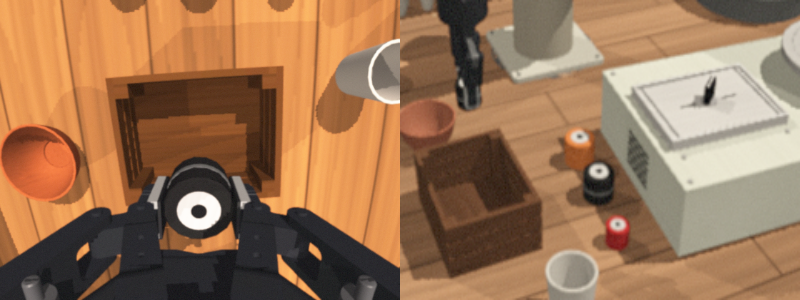

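The left half shows the roller gripped, with the crate's top outer corners at about (107,80), (283,67) and (283,195) in half-image pixels. The right half shows the cover cleared. I'll compute the crate centre and then drop the roller.

```bash
python3 - <<'E'
from h import *
c=load("w2.png")
P=[onz(c,u*1.4,v*1.4,.09)[:2] for u,v in[(107,80),(283,67),(282,195),(128,198)]]
print(np.round(P,3).tolist(),np.mean(P,0), (P[0]+P[2])/2)
E
```

```text
[[0.371, -0.231], [0.569, -0.227], [0.574, -0.383], [0.376, -0.378]] [ 0.47239651 -0.30473485] [ 0.47238153 -0.30721288]
```

```bash
python3 - <<'E'
from h import *
o=down(np.radians(87.2))
manip.servo_line([0.472,-0.306,0.08],rate=.15)
print(manip.get_contact_force())
manip.command_gripper(0.062)
manip.servo_line([0.472,-0.306,0.24],rate=.2)
print(manip.get_width(),manip.get_contact_force())
snap("wrist","w3.png")
manip.move_to([0.52,0.085,0.30],o)
c=snap("wrist","w4.png"); print(manip.get_time())
cv2.imwrite("pics/v3.png",np.hstack([cv2.resize(cv2.imread("pics/w3.png"),(400,300)),cv2.resize(cv2.imread("pics/w4.png"),(400,300))]))
E
```

```text
[ 1.06085294 -1.45468951 -0.33452222]
0.06179142593399182 [ 0.30339587  0.30516585 -0.03863314]
11.0667
```

View pics/v3.png

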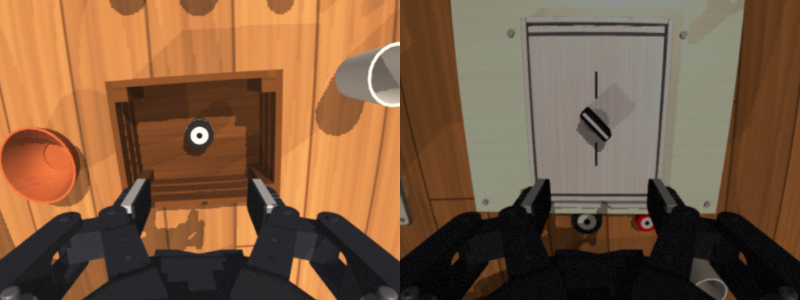

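The roller stands in the crate at (199,134). The cover is clear, with the wing at (595,124) in the composite and the index lines from (596,72) to (596,165). Next I'll measure the wing, pinch it and turn it.

```bash
cat > m.py <<'E'
from h import *
def wing(c,z,x0,y0,x1,y1):
    g=cv2.cvtColor(c["image"],cv2.COLOR_RGB2GRAY);sub=g[y0:y1,x0:x1]
    n,l,s,ce=cv2.connectedComponentsWithStats((sub<70).astype(np.uint8))
    big=1+np.argmax(s[1:,4]);hull=cv2.convexHull(np.argwhere(l==big)[:,::-1].astype(np.int32))
    mask=np.zeros_like(sub);cv2.fillConvexPoly(mask,hull,1);mask=cv2.erode(mask,np.ones((3,3)))
    pts=np.argwhere((mask>0)&(sub>100))[:,::-1]+[x0,y0]
    W=np.array([onz(c,float(u),float(v),z)[:2] for u,v in pts]);mu=W.mean(0);V=np.linalg.svd(W-mu)[2];d=V[0]*np.sign(V[0][1])
    return (W.max(0)+W.min(0))/2,np.degrees(np.arctan2(-d[0],d[1])),np.ptp((W-mu)@d),s[big].tolist()
E
python3 - <<'E'
from m import *
c=load("w4.png"); print(wing(c,.180,240,142,305,205))
p=onz(c,(596-400)*1.4,72*1.4,.145)[:2];q=onz(c,(596-400)*1.4,165*1.4,.145)[:2];d=p-q
print(p,q,(p+q)/2,np.linalg.norm(d),np.degrees(np.arctan2(-d[0],d[1])))
E
```

```text
(array([0.51786266, 0.10984296]), np.float64(40.847483079976755), np.float64(0.03533867267816479), [12, 8, 44, 49, 839])
[0.52127084 0.16532045] [0.51541389 0.05463316] [0.51834237 0.1099768 ] 0.1108421451702157 -3.0289438445782206
```

```bash
python3 - <<'E'
from m import *
x,y=.5182,.1099
o=lambda a:down(np.radians(90+a))
manip.command_gripper(0.045,30)
manip.move_to([x,y,.24],o(40.8))
manip.servo_line([x,y,.172],rate=.1)
print(manip.get_contact_force())
manip.command_gripper(0.0,60)
print("w",manip.get_width(),manip.get_grip_force(),manip.get_contact_force(),manip.get_torque())
for a in(25,10,0,-2.9):
    manip.move_to([x,y,.172],o(a)); print(a,manip.get_contact_force().round(1),manip.get_torque().round(2),manip.get_width())
for z in(.169,.167,.165):
    manip.servo_line([x,y,z],rate=.03); print(z,manip.get_contact_force().round(1),manip.get_position().round(4),manip.get_torque().round(2))
snap("wrist","w5.png");print(manip.get_time(),manip.get_width())
E
```

```text
[ 0.22042779 -0.94966393 -0.12907882]
w 0.011039178408725639 59.221129417419434 [-0.82583835 -0.35674533  5.81059611] [-0.05596203  0.19033218  0.02798286]
25 [-0.3  0.5  5.9] [-0.01  0.15 -0.03] 0.010855098057907155
10 [ 1.3  0.2 -4.3] [ 0.01 -0.08 -0.02] 0.011037991803456318
0 [-0.3  0.2 -4.2] [-0.01 -0.05 -0.08] 0.010715375487357551
-2.9 [-1.   0.3 -4.7] [ 0.01 -0.05  0.02] 0.01124153683530598
0.169 [-0.3 -0.5 -4.3] [0.5179 0.1099 0.1687] [-0.05 -0.01 -0.01]
0.167 [-2.3  0.3  1.7] [0.5184 0.1099 0.1674] [-0.09  0.24  0.05]
0.165 [-3.3 -0.1  4.8] [0.5184 0.1099 0.1654] [-0.13  0.37  0.06]
15.3833 0.010970868034596204
```

```bash
python3 - <<'E'
from m import *
x,y=.5182,.1099
manip.command_gripper(0.0,100)
for z in np.arange(.164,.150,-.0005):
    manip.servo_line([x,y,z],rate=.02); manip.hold(.1)
    f=manip.get_contact_force(); print(round(z,4),f.round(1),manip.get_position()[2].round(4),manip.get_torque().round(2))
    if f[2]>24: break
manip.hold(.5); print(manip.get_contact_force(),manip.get_position(),manip.get_width(),manip.get_time())
snap("wrist","w6.png");snap("scene","s6.png");snap("side","d6.png")
B=cv2.imread
cv2.imwrite("pics/v6.png",np.hstack([cv2.resize(B("pics/w6.png"),(400,300)),cv2.resize(B("pics/s6.png")[140:240,300:460],(400,300))]))
E
```

```text
0.164 [-3.   0.   7.5] 0.1645 [-0.11  0.5   0.14]
0.1635 [-4.6  0.2  7.4] 0.1641 [-0.14  0.5   0.02]
0.163 [-3.   0.2  8.9] 0.1636 [-0.17  0.54  0.  ]
0.1625 [-3.9 -0.4  8.3] 0.1632 [-0.12  0.68  0.06]
0.162 [-4.1 -0.5 11.8] 0.1629 [-0.13  0.74  0.08]
0.1615 [-6.9 -1.2 16.6] 0.1629 [-0.18  1.03  0.03]
0.161 [-7.8 -0.9 19.7] 0.1628 [-0.3   1.33  0.01]
0.1605 [-9.9 -2.  25.9] 0.1628 [-0.29  1.61  0.03]
[-9.28921725 -2.67808627 25.89787182] [0.51844074 0.10996321 0.16280974] 0.010639211214073558 18.9
```

View pics/v6.png

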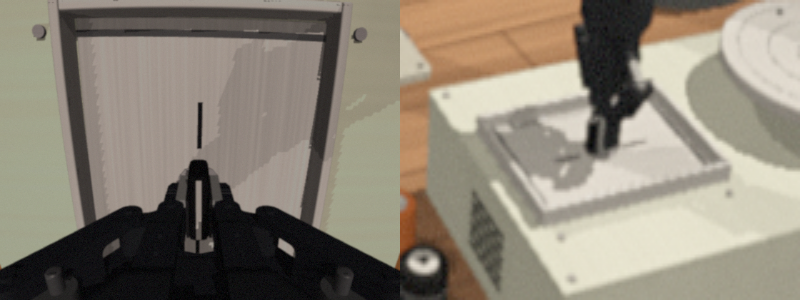

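The slot at (198,200) lies in line with the index line (199,102 to 198,148). The cover is bottomed out: z stays at 0.1628, about 10 mm below the start, as the push rises from 12 to 26 N. Handing in while still pressing.

```bash
python3 -c "
from rig import manip
print(manip.get_contact_force(),manip.get_position()); print(manip.sign_off())"
```

```text
[-8.78825462 -1.0056102  25.86892927] [0.51845819 0.10994646 0.1628084 ]
the job is handed in; nothing more can be done
None
```

The worn roller is in the scrap crate, the fastener is lined up with the index lines, and I handed the job in at about 19 s with the robot still pressing the cover flush at about 26 N; no verdict was returned.

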